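Turn the compressor flywheel just past compression and set its brake

ROBOT

A 7-joint arm with a two-finger parallel gripper is mounted at the origin on the work surface. World frame = base frame: x ahead of the robot, y to its left, z up, the work surface at z = 0. Lengths are in m, angles in rad, forces in N, time in s.
With the tool pointing down it reaches from about 0.425 to 0.925 m from the base axis. Payload 6.8 kg.
Tool frame: the origin (TCP) lies between the finger pads; the fingertips stand 11 mm ahead of it and the grasp point (between the pads) lies 8 mm behind it; z points along the fingers, y is the line along which they close (so a half turn about z gives the same grasp; the last joint's range is limited). The gripper opens to 88 mm and grips with 3 to 60 N. Pads are 20 mm wide; open, the fingers measure 115 mm over their backs; the gripper's body (75 mm by 178 mm) begins 61 mm behind the grasp point.
Start: joints at [1.082, 0.477, 0.022, 1.555, -0.011, 1.109, -0.083], TCP at [0.251, -0.627, 0.234] pointing down, gripper open.
Joint ranges: [-2.96, 2.96], [-0.34, 2.1], [-1.41, 1.46], [0.24, 2.44], [-1.37, 4.51], [0.17, 1.92], [-2.96, 2.96]. Speed limits (rad/s): [2.39, 2.39, 3.14, 3.14, 3.14, 3.14, 3.14].

INTERFACE

Orientations are given as a 3x3 rotation matrix whose columns are the frame's x, y, z axes.
In Python, from bench import status, get_image, workorder gives the robot as it stands. The module is installed in compiled form; this text tells all that it offers.
- The arm moves only by the shell command python3 -m creep 'ROWS'. ROWS is JSON, a list of rows, each a list of 5 numbers: the shift along the tool's x, y, z in mm, then the turn about the tool's z in degrees, then the opening, from -1 (shut) to 1 (fully open), so that 0 is half open. A call has exactly 5 rows; each row shifts and turns the commanded pose from where the row before left it, along the tool's axes as they then stand; what a row does not reach is not made up. A row lasts 1/8 s, in which the tool goes at most 62.5 mm and 10.7 degrees, less where a joint would pass 70% of its speed; a pose out of reach is approached as far as the arm can. A call with a gripper value outside its range is refused whole. The fingers move at their own pace and stop on an object; the grip force is fixed at half the most. Time passes only in rows, so rows that do not move let the fingers close, or fill a call up. It gives the time, the measured TCP pose, the force, the opening and the grip force at its end, in the units of the state.
- status.read_state(): the state, without advancing time (a new reading comes with each control period).
- get_image(name): name is "scene" or "side" or "wrist"; returns a dict with "pixels" (400x640x3 uint8, red, green, blue), "camera_matrix" (3x3 intrinsics, pixels), "k1" (the pictures are not rectified: a ray, as slopes to the right and down, at radius r is drawn at 1 + k1 r^2 times it, then the intrinsics apply), "R" (3x3) and "t" (3): a world point X has camera coordinates R X + t; the wrist camera has in their place "hand_eye" (4x4, takes a point from camera to tool coordinates, whose origin is the TCP and whose axes are the flange's). Camera axes: x right, y down, z forward; pixel columns grow to the right and rows downward; lengths in m; the calibration is good to about 2 mm. A picture is of the moment at which its call begins: read the wrist's pose just before it. There is no depth.
- workorder.finish_job(): hands the job in; it is judged then, once.
The state is a dict: "t": time; "q": joint angles; "qvel": joint speeds; "effort": joint torques, N m; "eef_pos": TCP position; "ee_rot": TCP orientation; "wrist_force": force on the tool from outside, world axes, zero at the start; "ft_torque": the same for the moment, N m; "width": opening from 0.0 (shut) to 1.0 (fully open); "grip_force": force on a finger pad.
Only numpy, scipy, OpenCV 4.12 (cv2) and the standard library are available. Lean on these libraries where they do the work, as an engineer would, in place of code of your own. Each camera call takes 0.05 s, during which the arm holds its last target. There are 200 camera calls.

TASK

On the opened red compressor, take the black flywheel knob and turn the wheel slowly counter-clockwise (the yellow arrow's way) up against compression and over the hump, and stop just past the top: there the push has died away to nearly nothing and the wheel stays put when let go; never let it run over or fly back. Follow the knob's circle, so that its slim pin is not bent by pushing hard towards or away from the shaft. Then swing the yellow brake lever by its red knob fully in against the wheel rim, let go, and leave the wheel where it stands and the loose things alone.

Things in the scene. Friction and masses are not known exactly. Their poses are not given: they have to be found in the camera images.
- wheel: steel flywheel of the compressor, 190 mm across, 20 mm thick, lying flat on an upright shaft. Origin on the shaft axis at the wheel's underside, about 115 mm above the bench; z up, x points from the shaft to the black knob. Turns about z. Where compression comes is hidden: the crankcase is round, the knob may stand anywhere. The top lies 1.5 to 2.7 rad counter-clockwise from the start.
- wheel_hub (a point): shaft axis at the height of the knob's grip. Push needed at the knob, tangentially: drag alone 5 to 6 N; from 1.3 rad before the top it rises to about 14 N at 0.7 rad before it, is back at the drag exactly at the top, then falls 2 N per 0.1 rad, to nothing 0.30 rad past it; beyond that the wheel runs on by itself. Let go within 0.30 rad of the top it stays put; on the stiff part it flies back.
- wheel_knob (a point): centre of the grip of the flywheel's black upright knob: a cylinder 24 mm in diameter, standing 52 mm above the wheel, 70 mm from the shaft axis; this point is 25 mm below its top, 47 mm above the wheel's underside, about 162 mm above the bench. It rides round with the wheel and spins freely on its own pin.
- plunger (a joint): tiny metering plunger driven by the shaft, out of sight in the crankcase: reads 0 m with the piston exactly at the top of compression, negative before, +0.0001 m per rad past it. It moves so little that its reading drowns in noise and cannot be used to find the top: go by the push felt at the knob.
- pin (a joint): sideways bend of the slim steel pin that carries the flywheel knob, along the line from the shaft to the knob: 0 m unbent, + outward, - inward, springy, 4 N per mm. More than 6 mm (24 N) spoils it. It does not bend along the turning direction.
- brake (a joint): angle of the yellow brake lever: 0 = off (as found), 0.5 rad = stop, rubber shoe fully in against the wheel rim; grows counter-clockwise seen from above. Stays where it is left; needs about 2.5 N at its knob, more only at the stop.
- brake_knob (a point): centre of the grip of the lever's red upright knob: a cylinder 20 mm in diameter, 51 mm tall above the lever; this point is 22 mm below its top, about 157 mm above the bench, 110 mm from the lever's pivot. It spins freely on its own pin.
- brake_pivot (a point): point on the brake lever's upright pivot axis, at the same height as brake_knob.
- gasket_ring: copper ring, 48 mm across, 10 mm high, lying on the compressor's red base plate (top of plate 20 mm above the bench); origin centre of underside. Bystander.
- socket: steel socket, 22 mm across, 30 mm tall, standing on the red base plate; origin centre of underside. Bystander.
- screwdriver: screwdriver lying on the bench; bystander.
- wrench: wrench lying on the bench; bystander.
- mug: blue mug, about 80 mm across, 90 mm tall; origin centre of underside. Bystander.
- multimeter: yellow hand multimeter, 145 x 75 x 32 mm, lying flat; origin centre of underside. Bystander.

How it is judged:
On the way:
1. with the brake still off, the flywheel stands just past the top of compression (value of joint plunger between 0 and 3e-05 m and value of joint brake below 0.1 rad and angular speed of wheel below 0.5 rad/s), for 0.3 s.
At the end, for the whole second after the job is handed in: The flywheel rests between 0 and 0.30 rad past the top of compression (plunger between 0 and 0.03 mm), released and still, and the brake lever is swung in to at least 0.42 of its 0.5 rad (value of joint plunger between 0 and 3e-05 m and value of joint brake above 0.42 rad and angular speed of wheel below 0.05 rad/s); the robot touches nothing.
It fails at once if the flywheel runs over: more than 0.5 rad past the top of compression (value of joint plunger above 5e-05 m).
It fails at once if the flywheel flies round or back faster than 2.5 rad/s (angular speed of wheel above 2.5 rad/s).
It fails at once if the knob's pin is bent sideways by more than 6 mm (24 N inward or outward) (value of joint pin above 0.006 m or value of joint pin below -0.006 m).
It fails at once if a bystander is shifted by more than 30 mm (distance of any of gasket_ring, socket, screwdriver, wrench, mug, multimeter from where it was at the start of the episode above 0.03 m).
It also fails if it takes over 67 s, if anything falls off the work surface, if the arm or the gripper's body presses on something with over 40 N, if the wrist force passes 120 N, or if a joint passes its speed limit or range.

## Working session

There is one attempt and no reset: what is moved stays moved. The work goes in short steps, Python scripts to look and compute and a shell command to move; the robot and the scene stay as the last step left them, time stands still between calls to the robot, and variables do not carry over. Pictures are saved under pics/ and viewed, at most 10 in all, crops included, and the job is handed in when it is done.

```bash
mkdir -p pics; cat > h.py <<'E'
import numpy as np, cv2, json
from bench import status, get_image
def ray(im,uv):
    K=np.array(im["camera_matrix"]);k1=im["k1"]
    p=np.linalg.solve(K,[uv[0],uv[1],1.])[:2]
    s=p.copy()
    for _ in range(30): s=p/(1+k1*(s@s))
    d=np.array([s[0],s[1],1.]);R=np.array(im["R"]);t=np.array(im["t"])
    return -R.T@t, R.T@d
def atz(im,uv,z):
    o,d=ray(im,uv); return o+d*(z-o[2])/d[2]
def grab(n,f):
    im=get_image(n)
    if "hand_eye" in im: 
        pass
    cv2.imwrite("pics/"+f,np.array(im["pixels"])[:,:,::-1]); 
    np.save("pics/"+f+".npy",{k:v for k,v in im.items() if k!="pixels"},allow_pickle=True)
    return im
def cal(f): return np.load("pics/"+f+".npy",allow_pickle=True).item()
def proj(im,X):
    c=np.array(im["R"])@np.array(X)+np.array(im["t"]); s=c[:2]/c[2]; s=s*(1+im["k1"]*(s@s))
    return (np.array(im["camera_matrix"])@[s[0],s[1],1])[:2]
E
python3 - <<'E'
from h import *
grab("scene","s0.png");grab("side","d0.png")
s=status.read_state();print({k:np.round(v,3).tolist() for k,v in s.items()})
E
```

```text
{'t': 0.1, 'q': [1.082, 0.478, 0.022, 1.556, -0.011, 1.109, -0.083], 'qvel': [0.001, -0.003, -0.0, -0.001, 0.0, 0.0, -0.001], 'effort': [0.006, -58.408, 1.54, -27.331, -0.054, 0.013, 0.0], 'eef_pos': [0.251, -0.626, 0.233], 'ee_rot': [[0.928, 0.372, -0.001], [0.372, -0.928, 0.001], [-0.0, -0.002, -1.0]], 'wrist_force': [-0.272, -0.555, 0.056], 'ft_torque': [0.042, 0.035, -0.01], 'grip_force': 0.0, 'width': 1.002}
```

View pics/s0.png

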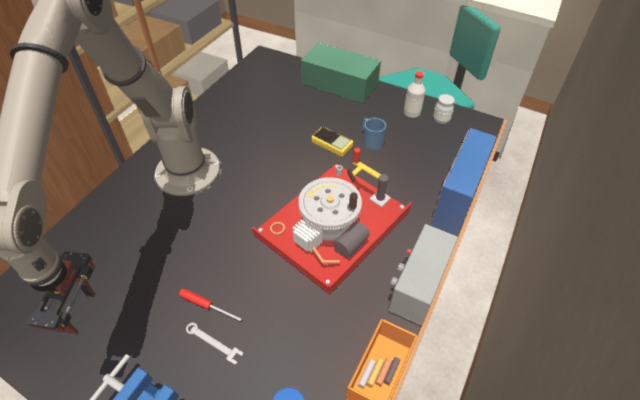

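View pics/d0.png

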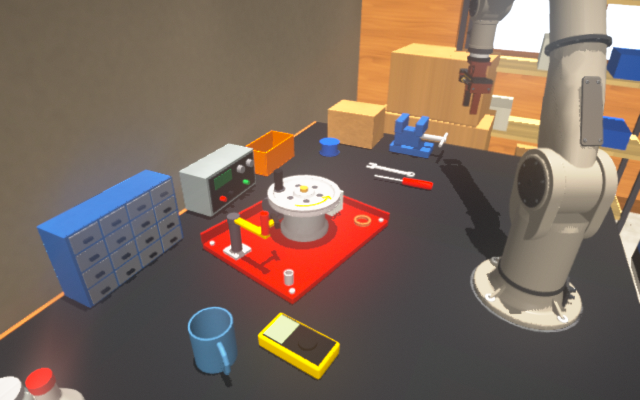

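The scene view shows the wheel near (330,202) and the black knob near (353,200). The red brake knob is near (357,156), and a dark post stands at (382,187). In the side view the knob is at (279,180) and the red knob near (265,222). I'll enlarge both.

```bash
python3 - <<'E'
from h import *
a=cv2.imread("pics/s0.png")[140:300,250:415];b=cv2.imread("pics/d0.png")[155:285,200:400]
f=lambda x:cv2.resize(x,(800,int(x.shape[0]*800/x.shape[1])),interpolation=cv2.INTER_CUBIC)
a=cv2.resize(a[:120],(800,582),interpolation=cv2.INTER_CUBIC)
cv2.imwrite("pics/s0c.png",a);cv2.imwrite("pics/d0c.png",f(b))
E
```

```text
(no output)
```

View pics/s0c.png

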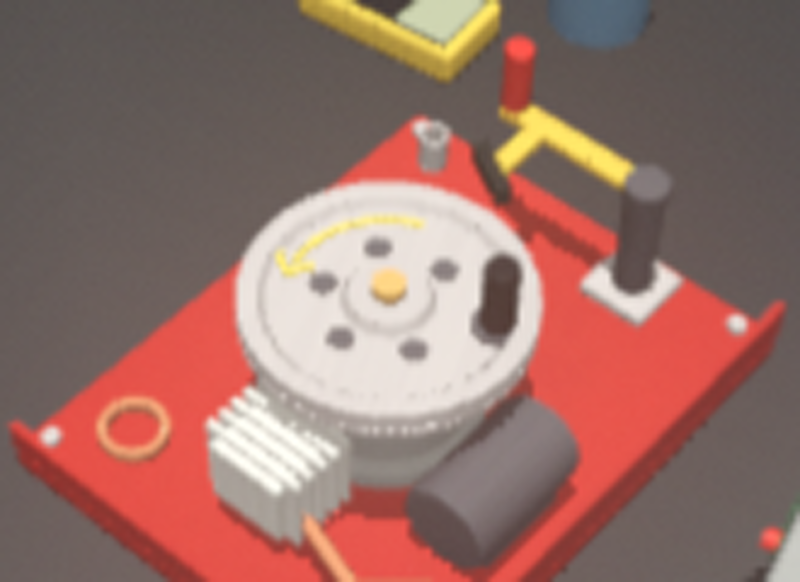

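View pics/d0c.png

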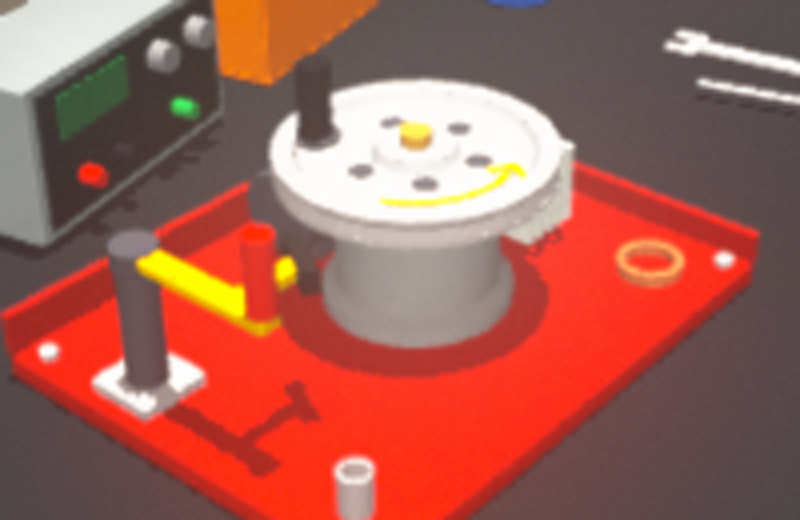

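In the crops:

| Point | Scene px | Side px |
|---|---|---|
| Knob top | (353.8,194) | (278.5,170.5) |
| Red knob top | (357.2,149.3) | (264.5,213.2) |
| Post top (pivot) | (383.7,177.5) | (233.5,215.7) |
| Hub cap | (330.2,198.5) | (304,187.5) |

Next I'll triangulate these.

```bash
cat > tri.py <<'E'
from h import *
S=cal("s0.png");D=cal("d0.png")
P={}
for n,a,b,z in [("knob",(353.8,194),(278.5,170.5),.187),("red",(357.2,149.3),(264.5,213.2),.179),("post",(383.7,177.5),(233.5,215.7),.14),("hub",(330.2,198.5),(304,187.5),.145),("socket",(339,167),(289,272),.05),("ring",(277.5,228),(362.5,220.5),.03)]:
    o1,d1=ray(S,a);o2,d2=ray(D,b)
    A=np.c_[d1,-d2];x=np.linalg.lstsq(A,o2-o1,rcond=None)[0]
    p,q=o1+d1*x[0],o2+d2*x[1];P[n]=(p+q)/2
    print(n,np.round(P[n],4),"gap",np.round(np.linalg.norm(p-q),4),"atz",atz(S,a,z).round(4),atz(D,b,z).round(4))
v=P["knob"]-P["hub"];print("r",np.hypot(*v[:2]),"ang",np.arctan2(v[1],v[0]))
v=P["red"]-P["post"];print("r",np.hypot(*v[:2]),"ang",np.arctan2(v[1],v[0]))
print(np.linalg.norm(P["post"][:2]-P["hub"][:2]),np.hypot(*P["hub"][:2]))
E
python3 tri.py
```

```text
knob [0.6362 0.0298 0.1841] gap 0.0036 atz [0.6386 0.0285 0.187 ] [0.6313 0.0344 0.187 ]
red [0.5634 0.2128 0.1764] gap 0.0027 atz [0.5655 0.2111 0.179 ] [0.5597 0.2159 0.179 ]
post [0.6718 0.1861 0.1244] gap 0.0032 atz [0.6771 0.1729 0.14  ] [0.6541 0.2052 0.14  ]
hub [0.5691 0.0149 0.1427] gap 0.002 atz [0.5708 0.0136 0.145 ] [0.5661 0.0183 0.145 ]
socket [0.4962 0.2299 0.0487] gap 0.0008 atz [0.497  0.2289 0.05  ] [0.495 0.231 0.05 ]
ring [ 0.4337 -0.0806  0.0229] gap 0.0011 atz [ 0.4375 -0.0847  0.03  ] [ 0.4299 -0.0705  0.03  ]
r 0.06875901779070889 ang 0.21872092453044073
r 0.11164013036154327 ang 2.899924258153963
0.19963938810024062 0.56925695308119
```

Sizes check out: knob radius 69 mm against 70, lever 112 mm against 110, heights right to about 3 mm. I'm moving to above the knob, with the closing axis tangential.

```bash
python3 -m creep '[[40,-31,0,0,1],[40,-31,0,0,1],[40,-31,0,0,1],[40,-31,0,0,1],[40,-31,0,0,1]]' && python3 -m creep '[[40,-31,0,0,1],[40,-31,0,0,1],[40,-31,0,0,1],[40,-31,0,0,1],[40,-31,0,0,1]]' && python3 -m creep '[[40,-31,0,0,1],[40,-31,0,0,1],[40,-31,0,0,1],[40,-31,0,0,1],[38,-29,0,9,1]]' && python3 -m creep '[[0,0,0,0,1],[0,0,0,0,1],[0,0,0,0,1],[0,0,0,0,1],[0,0,0,0,1]]'
python3 - <<'E'
from h import *
s=status.read_state();print(s["q"],s["t"],s["eef_pos"],s["ee_rot"])
im=grab("wrist","w1.png");np.save("pics/w1s.npy",s,allow_pickle=True)
print(im["hand_eye"])
E
```

```text
t: 0.72
eef_pos: [0.3794, -0.4067, 0.2334]
ee_rot: [[0.928, 0.372, -0.0], [0.372, -0.928, 0.0], [-0.0, -0.001, -1.0]]
wrist_force: [0.8, -0.7, 0.3]
width: 0.999
grip_force: 0.0
t: 1.35
eef_pos: [0.5074, -0.1888, 0.2334]
ee_rot: [[0.928, 0.371, -0.0], [0.371, -0.928, -0.0], [-0.0, -0.0, -1.0]]
wrist_force: [-0.1, -0.4, -0.2]
width: 0.995
grip_force: 0.0
t: 1.98
eef_pos: [0.6344, 0.0268, 0.2332]
ee_rot: [[0.976, 0.219, -0.001], [0.219, -0.976, 0.0], [-0.001, -0.0, -1.0]]
wrist_force: [-0.4, -0.3, 1.5]
width: 1.004
grip_force: 0.0
t: 2.6
eef_pos: [0.6338, 0.0246, 0.2338]
ee_rot: [[0.975, 0.221, 0.0], [0.221, -0.975, -0.0], [0.0, 0.0, -1.0]]
wrist_force: [1.0, 0.1, -0.7]
width: 1.002
grip_force: 0.0
[ 0.05031178  0.42384457 -0.25254687  1.64414079  0.11650267  1.08826852
 -1.58302065] 2.6 [0.63384022 0.02461304 0.23382411] [[ 9.75298268e-01  2.20891989e-01  1.29773112e-04]
 [ 2.20892010e-01 -9.75298255e-01 -1.84573672e-04]
 [ 8.57966443e-05  2.08680227e-04 -9.99999975e-01]]
[[ 2.10657525e-04 -9.57587791e-01 -2.88141593e-01  7.84602596e-02]
 [ 9.99998501e-01 -2.93497962e-04  1.70647795e-03 -5.22541330e-04]
 [-1.71867142e-03 -2.88141520e-01  9.57586294e-01 -1.52112291e-01]
 [ 0.00000000e+00  0.00000000e+00  0.00000000e+00  1.00000000e+00]]
```

View pics/w1.png

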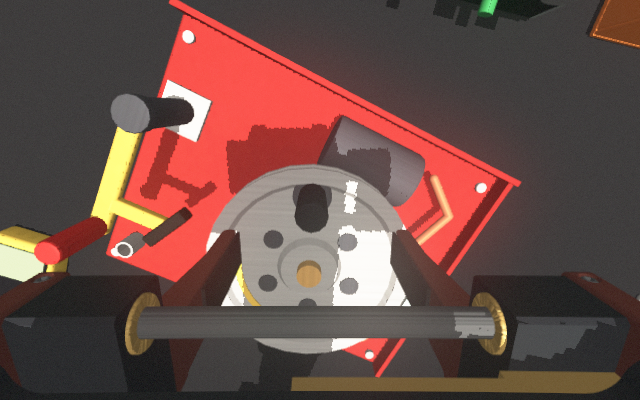

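The wrist view shows the knob's top face near (311,214), the hub cap at (309,275), the red knob's top at about (49,250) and the post top at (130,113).

```bash
cat >> h.py <<'E'
def wcal(im,s):
    H=np.array(im["hand_eye"]);T=np.eye(4);T[:3,:3]=s["ee_rot"];T[:3,3]=s["eef_pos"]
    M=np.linalg.inv(T@H);im=dict(im);im["R"]=M[:3,:3];im["t"]=M[:3,3];return im
E
python3 - <<'E'
from h import *
s=np.load("pics/w1s.npy",allow_pickle=True).item();W=wcal(cal("w1.png"),s)
for n,uv,z in [("knob",(311,214),.187),("hub",(309,275),.143),("red",(49,250),.179),("post",(130,113),.127)]: print(n,atz(W,uv,z).round(4))
k=atz(W,(311,214),.187);h=atz(W,(309,275),.143);print(np.hypot(*(k-h)[:2]))
print(np.array(s["ee_rot"]).T@(k-s["eef_pos"])*1000)
E
```

```text
knob [0.6394 0.0292 0.187 ]
hub [0.5664 0.0154 0.143 ]
red [0.5667 0.2107 0.179 ]
post [0.6708 0.1875 0.127 ]
0.07429271349676786
[ 6.39727258 -3.25464494 46.82397997]
```

```bash
python3 -m creep '[[5,-4,15,0,1],[0,0,20,0,1],[0,0,20,0,1],[0,0,20,0,1],[0,0,0,0,0]]' && python3 -m creep '[[0,0,0,0,-0.3],[0,0,0,0,-0.6],[0,0,0,0,-1],[0,0,0,0,-1],[0,0,0,0,-1]]' && python3 -m creep '[[0,0,0,0,-1],[0,0,0,0,-1],[0,0,0,0,-1],[0,0,0,0,-1],[0,0,0,0,-1]]'
```

```text
t: 3.28
eef_pos: [0.6366, 0.0303, 0.1563]
ee_rot: [[0.975, 0.222, -0.004], [0.222, -0.975, -0.0], [-0.004, -0.0, -1.0]]
wrist_force: [0.1, -0.1, 0.2]
width: 0.922
grip_force: 0.0
t: 3.9
eef_pos: [0.638, 0.0304, 0.1588]
ee_rot: [[0.975, 0.222, 0.0], [0.222, -0.975, -0.0], [0.0, 0.0, -1.0]]
wrist_force: [1.1, -0.7, 0.0]
width: 0.354
grip_force: 0.0
t: 4.53
eef_pos: [0.6382, 0.0295, 0.1588]
ee_rot: [[0.975, 0.221, 0.0], [0.221, -0.975, -0.001], [0.0, 0.001, -1.0]]
wrist_force: [1.9, -5.1, 0.4]
width: 0.268
grip_force: 30.0
```

```bash
cat > m.py <<'E'
from h import *
H=np.array([.568,.015])
F=[];s=status.read_state();F=np.array(s["wrist_force"])
p=np.array(s["eef_pos"])[:2]-H;a=np.arctan2(p[1],p[0]);u=p/np.hypot(*p);t=np.array([-u[1],u[0]])
R=np.array(s["ee_rot"]);xa=np.arctan2(R[1,0],R[0,0])
print("t %.2f ang %.3f r %.1f push_t %.1f rad(on tool) %.1f toolx-ang %.3f z %.4f F %s q7 %.2f"%(s["t"],a,1e3*np.hypot(*p),-F[:2]@t,F[:2]@u,xa-a,s["eef_pos"][2],F.round(1),s["q"][6]))
E
python3 m.py
python3 -m creep '[[-0.1,-3.7,0,-3,-1],[-0.1,-3.7,0,-3,-1],[-0.1,-3.7,0,-3,-1],[-0.1,-3.7,0,-3,-1],[-0.1,-3.7,0,-3,-1]]' >/dev/null; python3 m.py
```

```text
t 4.53 ang 0.204 r 71.7 push_t 5.4 rad(on tool) 0.8 toolx-ang 0.019 z 0.1588 F [ 1.9 -5.1  0.4] q7 -1.61
t 5.15 ang 0.456 r 71.8 push_t 6.1 rad(on tool) 0.6 toolx-ang 0.030 z 0.1588 F [ 3.2 -5.2 -0.2] q7 -1.41
```

```bash
python3 -m creep '[[-0.1,-3.7,0,-3,-1],[-0.1,-3.7,0,-3,-1],[-0.1,-3.7,0,-3,-1],[-0.1,-3.7,0,-3,-1],[-0.1,-3.7,0,-3,-1]]' >/dev/null; python3 m.py
python3 -m creep '[[-0.1,-3.7,0,-3,-1],[-0.1,-3.7,0,-3,-1],[-0.1,-3.7,0,-3,-1],[-0.1,-3.7,0,-3,-1],[-0.1,-3.7,0,-3,-1]]' >/dev/null; python3 m.py
python3 -m creep '[[-0.1,-3.7,0,-3,-1],[-0.1,-3.7,0,-3,-1],[-0.1,-3.7,0,-3,-1],[-0.1,-3.7,0,-3,-1],[-0.1,-3.7,0,-3,-1]]' >/dev/null; python3 m.py
```

```text
t 5.78 ang 0.713 r 71.8 push_t 7.1 rad(on tool) 1.3 toolx-ang 0.036 z 0.1588 F [ 5.6 -4.5 -2.2] q7 -1.20
t 6.40 ang 0.945 r 71.5 push_t 12.9 rad(on tool) 2.5 toolx-ang 0.065 z 0.1589 F [11.9 -5.5 -7.9] q7 -0.99
t 7.03 ang 1.196 r 71.4 push_t 15.4 rad(on tool) 2.5 toolx-ang 0.076 z 0.1590 F [ 15.3  -3.3 -10.9] q7 -0.78
```

```bash
python3 -m creep '[[-0.1,-3.7,0,-3,-1],[-0.1,-3.7,0,-3,-1],[-0.1,-3.7,0,-3,-1],[-0.1,-3.7,0,-3,-1],[-0.1,-3.7,0,-3,-1]]' >/dev/null; python3 m.py
python3 -m creep '[[-0.1,-2.4,0,-2,-1],[-0.1,-2.4,0,-2,-1],[-0.1,-2.4,0,-2,-1],[-0.1,-2.4,0,-2,-1],[0,0,0,0,-1]]' >/dev/null; python3 m.py
```

```text
t 7.65 ang 1.463 r 71.6 push_t 15.5 rad(on tool) 2.3 toolx-ang 0.071 z 0.1589 F [ 15.6   0.6 -12.2] q7 -0.56
t 8.28 ang 1.613 r 71.7 push_t 11.5 rad(on tool) 1.1 toolx-ang 0.060 z 0.1589 F [11.4  1.6 -9.7] q7 -0.44
```

```bash
python3 -m creep '[[-0.1,-2.4,0,-2,-1],[-0.1,-2.4,0,-2,-1],[-0.1,-2.4,0,-2,-1],[0,0,0,0,-1],[0,0,0,0,-1]]' >/dev/null; python3 m.py
python3 -m creep '[[-0.1,-2.4,0,-2,-1],[-0.1,-2.4,0,-2,-1],[-0.1,-2.4,0,-2,-1],[0,0,0,0,-1],[0,0,0,0,-1]]' >/dev/null; python3 m.py
```

```text
t 8.90 ang 1.722 r 71.6 push_t 10.8 rad(on tool) 1.0 toolx-ang 0.057 z 0.1589 F [10.5  2.6 -8. ] q7 -0.34
t 9.53 ang 1.832 r 71.5 push_t 7.6 rad(on tool) 0.5 toolx-ang 0.052 z 0.1589 F [ 7.2  2.4 -7. ] q7 -0.25
```

```bash
python3 -m creep '[[-0.05,-1.2,0,-1,-1],[-0.05,-1.2,0,-1,-1],[-0.05,-1.2,0,-1,-1],[-0.05,-1.2,0,-1,-1],[-0.05,-1.2,0,-1,-1]]' >/dev/null; python3 m.py
python3 -m creep '[[-0.05,-1.2,0,-1,-1],[-0.05,-1.2,0,-1,-1],[-0.05,-1.2,0,-1,-1],[0,-1.2,0,-1,-1],[0,-1.2,0,-1,-1]]' >/dev/null; python3 m.py
```

```text
t 10.15 ang 1.918 r 71.3 push_t 7.0 rad(on tool) 1.3 toolx-ang 0.053 z 0.1589 F [ 6.2  3.6 -5.6] q7 -0.16
t 10.78 ang 2.010 r 71.2 push_t 5.1 rad(on tool) 1.3 toolx-ang 0.049 z 0.1588 F [ 4.1  3.4 -4. ] q7 -0.08
```

```bash
python3 -m creep '[[0,-1.2,0,-1,-1],[0,-1.2,0,-1,-1],[0,-1.2,0,-1,-1],[0,-1.2,0,-1,-1],[0,-1.2,0,-1,-1]]' >/dev/null; python3 m.py
```

```text
t 11.40 ang 2.121 r 70.1 push_t 1.5 rad(on tool) 4.2 toolx-ang 0.025 z 0.1588 F [-0.9  4.4 -0.2] q7 0.00
```

```bash
python3 -m creep '[[0,0,0,0,-1],[0,0,0,0,-1],[0,0,0,0,-1],[0,0,0,0,-1],[0,0,0,0,-1]]' >/dev/null; python3 m.py
```

```text
t 12.03 ang 2.124 r 69.9 push_t 1.6 rad(on tool) 5.6 toolx-ang 0.020 z 0.1587 F [-1.6  5.7  1.7] q7 -0.00
```

Push is steady at about 1.6 N, so the wheel should be about 0.15–0.2 rad past the top. I'll let go and rise.

```bash
python3 -m creep '[[0,0,0,0,-0.4],[0,0,0,0,-0.3],[0,0,0,0,-0.1],[0,0,0,0,0.1],[0,0,0,0,0.1]]'; python3 m.py; python3 -m creep '[[0,0,0,0,0.1],[0,0,-15,0,0.1],[0,0,-20,0,0.1],[0,0,-20,0,0.1],[0,0,-15,0,0.1]]'; python3 -m creep '[[-14,0,-20,0,0.1],[-15,0,0,0,0.1],[-15,0,0,0,0.1],[0,0,0,0,0.1],[0,0,0,0,0.1]]'
python3 - <<'E'
from h import *
s=status.read_state();grab("wrist","w2.png");np.save("pics/w2s.npy",s,allow_pickle=True);grab("scene","s2.png")
E
```

```text
t: 12.65
eef_pos: [0.5319, 0.0734, 0.1586]
ee_rot: [[-0.542, 0.84, -0.0], [0.84, 0.542, -0.0], [-0.0, -0.0, -1.0]]
wrist_force: [0.6, -0.4, -0.0]
width: 0.545
grip_force: 0.0
t 12.65 ang 2.124 r 68.7 push_t 0.3 rad(on tool) -0.6 toolx-ang 0.020 z 0.1586 F [ 0.6 -0.4 -0. ] q7 -0.00
t: 13.28
eef_pos: [0.5325, 0.0738, 0.2308]
ee_rot: [[-0.542, 0.84, 0.002], [0.84, 0.542, 0.0], [-0.001, 0.002, -1.0]]
wrist_force: [0.6, -0.1, -0.6]
width: 0.549
grip_force: 0.0
t: 13.9
eef_pos: [0.5553, 0.037, 0.248]
ee_rot: [[-0.542, 0.84, -0.001], [0.84, 0.542, 0.0], [0.001, -0.001, -1.0]]
wrist_force: [0.7, 1.2, -0.2]
width: 0.549
grip_force: 0.0
```

View pics/w2.png

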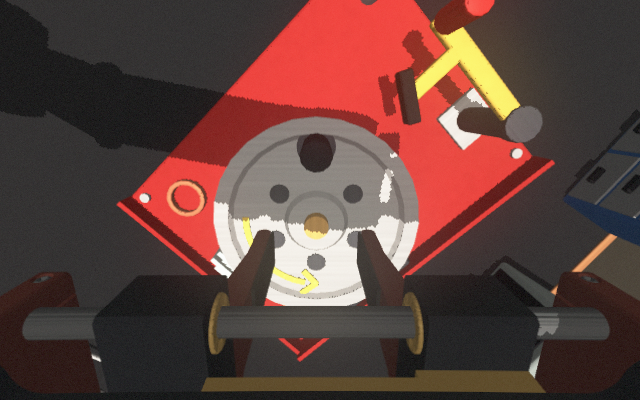

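The wheel stayed put. The knob top is at (316,157), the hub cap at (316,226), the red knob's top around (482,5) and the post top at (524,124). I'm checking the angle and the red knob.

```bash
python3 - <<'E'
from h import *
s=np.load("pics/w2s.npy",allow_pickle=True).item();W=wcal(cal("w2.png"),s)
P={n:atz(W,uv,z) for n,uv,z in [("knob",(316,157),.187),("hub",(316,226),.143),("red",(482,5),.179),("post",(524,124),.127)]}
for n in P: print(n,P[n].round(4))
d=(P["knob"]-P["hub"]);print(np.arctan2(d[1],d[0]),np.hypot(*d[:2]))
d=(P["red"]-P["post"]);print(np.arctan2(d[1],d[0]),np.hypot(*d[:2]))
R=np.array(s["ee_rot"]);print(R.T@([.566,.211,0]-np.array(s["eef_pos"])*[1,1,0])*1000)
E
```

```text
knob [0.5305 0.0746 0.187 ]
hub [0.5686 0.0158 0.143 ]
red [0.567  0.2109 0.179 ]
post [0.6716 0.1879 0.127 ]
2.144964866341011 0.07008182201441862
2.924998936384389 0.10709493266222768
[1.40391667e+02 1.03362368e+02 6.91133347e-02]
```

```bash
python3 -m creep '[[35,26,0,0,0.1],[35,26,0,0,0.1],[35,26,0,0,0.1],[35,25,0,0,0.1],[0,0,0,-10,0.1]]' >/dev/null; python3 -m creep '[[0,0,0,-9,0.1],[0,0,0,-9,0.1],[0,0,0,-9,0.1],[0,0,0,-9,0.1],[0,0,0,-9,0.1]]'>/dev/null; python3 -m creep '[[0,0,0,0,0.1],[0,0,0,0,0.1],[0,0,0,0,0.1],[0,0,0,0,0.1],[0,0,0,0,0.1]]'
python3 - <<'E'
from h import *
s=status.read_state();grab("wrist","w3.png");np.save("pics/w3s.npy",s,allow_pickle=True);print(s["q"])
E
```

```text
t: 15.88
eef_pos: [0.5665, 0.2102, 0.2487]
ee_rot: [[-0.999, 0.038, 0.0], [0.038, 0.999, -0.0], [-0.0, -0.0, -1.0]]
wrist_force: [-0.1, -0.1, -0.2]
width: 0.55
grip_force: 0.0
[ 0.24402221  0.52041979 -0.97425525  1.66725501  0.45712638  1.20075596
  0.69363458]
```

View pics/w3.png

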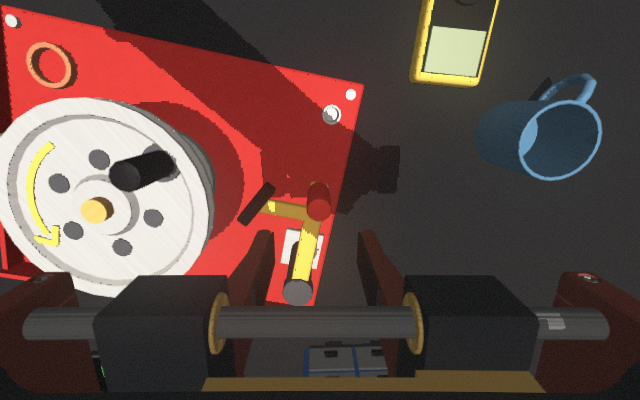

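The red knob at (319,203) is centred between the fingers, so I'll descend and grip.

```bash
python3 -m creep '[[0,0,19,0,0.1],[0,0,19,0,0.1],[0,0,19,0,0.1],[0,0,19,0,0.1],[0,0,19,0,0.1]]' ; python3 -m creep '[[0,0,0,0,-0.3],[0,0,0,0,-0.5],[0,0,0,0,-0.7],[0,0,0,0,-1],[0,0,0,0,-1]]'; python3 -m creep '[[0,0,0,0,-1],[0,0,0,0,-1],[0,0,0,0,-1],[0,0,0,0,-1],[0,0,0,0,-1]]'
```

```text
t: 16.55
eef_pos: [0.5663, 0.2101, 0.1521]
ee_rot: [[-0.999, 0.038, -0.001], [0.038, 0.999, -0.0], [0.001, -0.0, -1.0]]
wrist_force: [-0.1, -0.2, -0.7]
width: 0.552
grip_force: 0.0
t: 17.18
eef_pos: [0.5668, 0.2109, 0.1545]
ee_rot: [[-0.999, 0.038, 0.001], [0.038, 0.999, 0.001], [-0.001, 0.001, -1.0]]
wrist_force: [0.2, 1.2, 2.0]
width: 0.222
grip_force: 30.0
t: 17.8
eef_pos: [0.5668, 0.2108, 0.1544]
ee_rot: [[-0.999, 0.038, 0.001], [0.038, 0.999, 0.001], [-0.001, 0.001, -1.0]]
wrist_force: [-0.7, 2.4, 5.6]
width: 0.22
grip_force: 30.0
```

```bash
python3 -m creep '[[0.9,-5.4,0,0,-1],[0.6,-5.5,0,0,-1],[0.3,-5.5,0,0,-1],[0,-5.5,0,0,-1],[-0.2,-5.5,0,0,-1]]' ; python3 -m creep '[[-0.5,-5.5,0,0,-1],[-0.8,-5.4,0,0,-1],[-1.0,-5.4,0,0,-1],[-1.3,-5.3,0,0,-1],[0,0,0,0,-1]]'
```

```text
t: 18.42
eef_pos: [0.5643, 0.183, 0.1544]
ee_rot: [[-0.999, 0.038, 0.001], [0.038, 0.999, 0.001], [-0.001, 0.001, -1.0]]
wrist_force: [0.6, 2.0, 6.9]
width: 0.222
grip_force: 30.0
t: 19.05
eef_pos: [0.5675, 0.1603, 0.1544]
ee_rot: [[-0.999, 0.039, 0.002], [0.039, 0.999, -0.0], [-0.002, -0.0, -1.0]]
wrist_force: [-0.1, 0.3, 7.5]
width: 0.226
grip_force: 30.0
```

```bash
python3 -m creep '[[-0.8,-2.5,0,0,-1],[-0.8,-2.5,0,0,-1],[0,0,0,0,-1],[0,0,0,0,-1],[0,0,0,0,-1]]'; python3 -m creep '[[-0.4,-1.5,0,0,-1],[-0.4,-1.5,0,0,-1],[0,0,0,0,-1],[0,0,0,0,-1],[0,0,0,0,-1]]'
```

```text
t: 19.68
eef_pos: [0.5681, 0.158, 0.1544]
ee_rot: [[-0.999, 0.037, 0.001], [0.037, 0.999, 0.003], [-0.001, 0.003, -1.0]]
wrist_force: [-0.1, 6.4, 4.8]
width: 0.222
grip_force: 30.0
t: 20.3
eef_pos: [0.5681, 0.1578, 0.1545]
ee_rot: [[-0.999, 0.035, 0.001], [0.035, 0.999, 0.007], [-0.001, 0.007, -1.0]]
wrist_force: [-0.4, 13.1, 1.3]
width: 0.223
grip_force: 30.0
```

Against the stop: the force rises and it moves no further. I'll let go, rise, back away and look.

```bash
python3 -m creep '[[0,3,0,0,-1],[0,0,0,0,-0.3],[0,0,0,0,-0.1],[0,0,0,0,0.1],[0,0,0,0,0.1]]'; python3 -m creep '[[0,0,0,0,0.1],[0,0,-20,0,0.1],[0,0,-25,0,0.1],[0,0,-25,0,0.1],[0,0,-25,0,0.1]]'; python3 -m creep '[[0,0,-15,0,0.1],[-20,0,-15,0,0.1],[-20,0,0,0,0.1],[0,0,0,0,0.1],[0,0,0,0,0.1]]'
python3 - <<'E'
from h import *
s=status.read_state();grab("wrist","w4.png");np.save("pics/w4s.npy",s,allow_pickle=True)
E
```

```text
t: 20.92
eef_pos: [0.5687, 0.1554, 0.1534]
ee_rot: [[-0.999, 0.039, -0.0], [0.039, 0.999, -0.001], [0.0, -0.001, -1.0]]
wrist_force: [-0.5, 0.6, 1.4]
width: 0.548
grip_force: 0.0
t: 21.55
eef_pos: [0.5689, 0.1564, 0.251]
ee_rot: [[-0.999, 0.038, 0.001], [0.038, 0.999, 0.0], [-0.001, 0.0, -1.0]]
wrist_force: [0.3, -0.1, 0.0]
width: 0.55
grip_force: 0.0
t: 22.18
eef_pos: [0.6079, 0.1547, 0.2785]
ee_rot: [[-0.999, 0.037, -0.001], [0.037, 0.999, -0.0], [0.001, -0.0, -1.0]]
wrist_force: [0.1, 0.6, -0.7]
width: 0.549
grip_force: 0.0
```

View pics/w4.png

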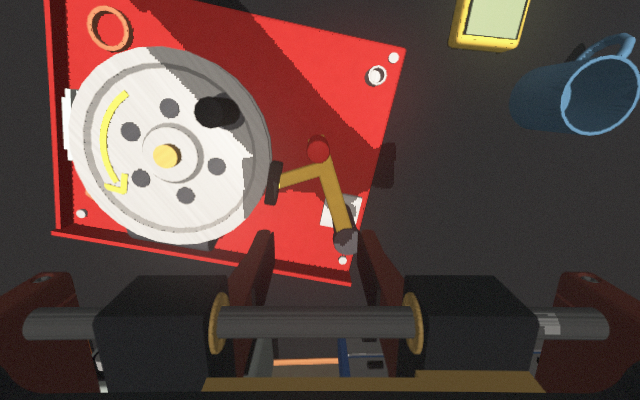

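The shoe at (273,183) touches the rim, the red knob is at (318,150), and the knob top is at about (207,109) with the hub at (166,156). I'll check the angles and hand in.

```bash
python3 - <<'E'
from h import *
s=np.load("pics/w4s.npy",allow_pickle=True).item();W=wcal(cal("w4.png"),s)
k=atz(W,(207,109),.187);h=atz(W,(166,156),.143);r=atz(W,(318,150),.179);d=k-h
print(k,h,np.arctan2(d[1],d[0]),r,np.arctan2(r[1]-.1875,r[0]-.671)%6.283-2.92)
if abs(np.arctan2(d[1],d[0])-2.13)<.1:
    from bench import workorder; print(workorder.finish_job())
E
```

```text
[0.52754594 0.0745052  0.187     ] [0.56857957 0.01485954 0.143     ] 2.1733937565799244 [0.56301272 0.15840369 0.179     ] 0.4845989914081361
the job is handed in; nothing more can be done
None
```

I turned the flywheel slowly over compression, stopped it about 0.15–0.2 rad past the top going by the push felt, where it stayed put when let go, swung the brake in to its stop (about 0.48 rad in the last picture), let go and handed the job in; no verdict came back.

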